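# Draw a microscope specimen holder for O-ring inspection

### The arm

A 6-joint arm with a two-finger parallel gripper is mounted at the origin on the work surface. World frame = base frame: x ahead of the robot, y to its left, z up, the work surface at z = 0. Lengths are in mm, angles in rad, forces in N, time in s.
With the tool pointing down it reaches from about 275 to 750 mm from the base axis. Payload 10.2 kg.
Tool frame: the origin (TCP) lies at the very end of the fingers, on their centre line; the grasp point (between the pads) lies 19 mm behind it; z points along the fingers, y is the direction in which the jaws open and shut (so a half turn about z gives the same grasp; the last joint's range is limited). The gripper opens to 85 mm and grips with 20 to 120 N. Pads are 22 mm wide; open, the fingers measure 114 mm over their backs; the gripper's body (76 mm by 85 mm) begins 54 mm behind the grasp point. The pads swing forward as they close: fully open they stand 13 mm farther back than shut.
Start: joints at [0.918, 0.313, 1.498, -0, 1.331, -0.223], TCP at [218.775, 477.251, 231.294] pointing down, gripper open.
Joint ranges: [-2.94, 2.94], [-0.97, 2.17], [0.19, 2.56], [-1.23, 4.37], [0.02, 3.11], [-2.88, 2.88]. Speed limits (rad/s): [2.39, 2.39, 3.01, 3.14, 3.14, 3.14].

### API

Orientations are given as a unit quaternion [w, x, y, z].
In Python, from rig import readout, cams, finish_job gives the robot as it stands. The module is installed in compiled form; this text tells all that it offers.
- The arm moves only by the tool carry_out, never from a script. Its argument "steps" is one flat list of numbers, 7 for each row, row after row: the shift along the tool's x, y, z in cm, then the turn, a rotation vector about the tool's x, y, z in units of 5 degrees (1.0 is 5 degrees), then the opening, from -1 (shut) to 1 (fully open), so that 0 is half open. In form: [x, y, z, ax, ay, az, hand, x, y, z, ax, ay, az, hand, ...]. A call has 1 to 20 rows; each row shifts and turns the commanded pose from where the row before left it, along the tool's axes as they then stand; what a row does not reach is not made up. A row lasts 1/12 s, in which the tool goes at most 41.7 mm and 7.16 degrees, less where a joint would pass 70% of its speed; a pose out of reach is approached as far as the arm can. A call with a gripper value outside its range is refused whole. The fingers move at their own pace and stop on an object; "grip_force" is the grip in N (left out, the last holds). Time passes only in rows, so rows that do not move let the fingers close. It gives the time, the measured TCP pose, the force and the opening at its end, in the units of the state.
- readout.sense(): the state, without advancing time (a new reading comes with each control period).
- cams.capture(name): name is "side" or "top" or "wrist"; returns the picture (384x512x3 uint8, red, green, blue); there is no depth.
- cams.calibration(name): a dict with "fx", "fy", "cx", "cy" (pixels), "k1" (the pictures are not rectified: a ray, as slopes to the right and down, at radius r is drawn at 1 + k1 r^2 times it, then the intrinsics apply), "R" (3x3) and "t" (3): a world point X has camera coordinates R X + t; the wrist camera has in their place "T_tool_cam" (4x4, takes a point from camera to tool coordinates, whose origin is the TCP and whose axes are the flange's). Camera axes: x right, y down, z forward; pixel columns grow to the right and rows downward; lengths in mm; the calibration is good to about 2 mm. A picture is of the moment at which its call begins: read the wrist's pose just before it. calibration takes no time and is no camera call.
- finish_job(): hands the job in, once; it reports no verdict.
The state is a dict: "time_s": time; "joints": joint angles; "dq": joint speeds; "tau": joint torques, N m; "eef_pos": TCP position; "ee_rot": TCP orientation; "force": force on the tool from outside, world axes, zero at the start; "wrist_torque": the same for the moment, N m; "grip_width": opening from 0.0 (shut) to 1.0 (fully open).
Only numpy, scipy, OpenCV 4.12 (cv2) and the standard library are available. Lean on these libraries where they do the work, as an engineer would, in place of code of your own. Each camera call takes 0.05 s, during which the arm holds its last target.

### The job

Slide the specimen-holder stand along the bench, without lifting or tipping it, until it sits squarely inside the four white corner marks, and let go of it with the holder still fully home. Then take the holder by its black handle and draw it straight out of its bore by about 60 mm, without levering it or dragging the stand off the marks, so that the O-ring on its barrel is in plain view while the tip stays covered. Finish while holding the holder still there by its handle, touching nothing else, and leave the other things on the bench where they are.

Things in the scene. Friction and masses are not known exactly. Their poses are not given: they have to be found in the camera images.
- stand: Loose holder stand, 0.95 kg. Aluminium plate 260 x 90 x 8 mm on the bench; origin under the plate's centre; x along the bore from handle end to tip end, z up. On it a white bore block 40 mm wide with flat sides, x -20 to 50, top at 80 mm; a clear guard tube over the tip, 30 mm across, x 50 to 120; a white end plate 36 mm wide, x 120 to 128, top at 74 mm.
- block (a point): Point in the white bore block to grip it at: mid-length and mid-width, 60 mm above the bench, 20 mm below the block's top (stand frame x 15, y 0, z 60 mm). Axes as the stand's. Held here, the stand slides with a few newtons.
- bore_mouth (a point): Centre of the bore's mouth in the block's handle-side face (stand frame x -20, y 0, z 55 mm). Axes as the stand's: the level -x is the way the holder is drawn out. Bore 17.5 mm wide, 70 mm long.
- handle (a point): Centre of the specimen holder's black handle, 30 mm across, 80 mm long, lying level along the bore 54 mm above the bench, free beside and below (plate 8 mm high). x axis towards the tip. Loose holder, 0.17 kg: handle, steel flange 24 x 6 mm, barrel 16 mm across, 100 mm long, sliding lightly in the bore, nose 22 mm, brass tip 14 mm.
- flange (a point): Centre of the holder's flange face that seats on the block, 46 mm from the handle's centre towards the tip; x axis along the holder. Fully home it lies at bore_mouth within 1 mm; the distance drawn is how far it stands from bore_mouth along -x. The black O-ring sits on the barrel 35 mm from this face.
- place: Marked place on the bench: four white tape corners round a 272 x 102 mm rectangle; origin at its centre, x along its long side, pointing away from the robot. The stand's origin belongs on this origin, its x along the place's x (handle towards the robot, as at the start).
- vial: Bystander: small jar with red cap, 42 mm diameter, 85 mm high, standing on the bench; origin under its centre. Leave alone.
- gridbox: Bystander: flat clear box with blue lid, 85 x 58 x 27 mm; origin under its centre. Leave alone.
- pencup: Bystander: black square desk tidy with pen and pipettes, 85 x 85 x 70 mm, pens up to 135 mm high; origin under its centre. Leave alone.
Mind the look-alikes: they are no part of the job. What is meant by the part that bears handle is not brown, and is the larger of those in its own colour.

How it is judged (in metres and radians):
On the way, in this order (a step that is already met when the one before it is completed fails the run):
1. the stand rests inside the corner marks, let go of, with the holder still home (horizontal distance between stand and place below 0.01 m and angle between the x axis of stand and the x axis of place, either way round below 0.08 rad and linear speed of stand below 0.01 m/s and contact force between each of the arm, the fingers and stand below 0.3 N and x of flange in the frame of bore_mouth above -0.008 m), for 0.2 s.
2. the holder is drawn 48 to 72 mm out of its bore, in the fingers (x of flange in the frame of bore_mouth between -0.072 and -0.048 m and contact force between the fingers and holder above 2 N), for 0.2 s.
At the end, for the whole second after the job is handed in: Fingers still grip the holder (over 2 N), flange 48 to 72 mm out from the bore mouth, in line within 0.05 rad, under 12 N on the stand, all at rest; stand flat, untouched by the robot, within 10 mm and 0.08 rad of the marked place (all of step 2 and horizontal distance between stand and place below 0.01 m and angle between the x axis of stand and the x axis of place, either way round below 0.08 rad and linear speed of each of stand, holder below 0.01 m/s and contact force between each of the arm, the fingers and stand below 0.3 N and angle between stand's own z axis and vertical below 0.03 rad and height (world z) of stand below 0.005 m and angle between the x axis of flange and the x axis of bore_mouth, either way round below 0.05 rad and contact force between holder and stand below 12 N); the arm keeps its last pose, push and grip.
It fails at once if the stand is lifted (over 8 mm) or tipped (over 0.08 rad) (height (world z) of stand above 0.008 m or angle between stand's own z axis and vertical above 0.08 rad).
It fails at once if the holder is levered or jammed in its bore (over 15 N between holder and stand) (contact force between holder and stand above 15 N).
It fails at once if the holder is drawn over 85 mm, almost out of its bore (x of flange in the frame of bore_mouth below -0.085 m).
It fails at once if a bystander is shifted by over 15 mm (distance of any of vial, gridbox, pencup from where it was at the start of the episode above 0.015 m).
It also fails if it takes over 51 s, if anything falls off the work surface, if the arm or the gripper's body presses on something with over 40 N, if the wrist force passes 120 N, or if a joint passes its speed limit or range.

## Working session

There is one attempt and no reset: what is moved stays moved. The work goes in short steps, Python scripts to look and compute and a tool call to move; the robot and the scene stay as the last step left them, time stands still between calls to the robot, and variables do not carry over. Pictures are saved under pics/ and viewed, and the job is handed in when it is done.

Besides the shell and the picture viewer there is one more tool, called by a JSON object that holds its "op" and its "data". carry_out: Moves the arm, as the interface text tells. Its arguments: {"type":"object","properties":{"steps":{"type":"array","items":{"type":"number"}},"grip_force":{"type":"number"}},"required":["steps"]}

```bash
mkdir -p pics
python3 - <<'E'
from rig import readout,cams
import cv2,json,numpy as np
s=readout.sense();print(s)
for n in("side","top","wrist"):
    im=cams.capture(n);cv2.imwrite(f"pics/{n}0.png",im[:,:,::-1])
    c=cams.calibration(n);print(n,{k:np.round(v,4).tolist() for k,v in c.items()})
E
```

```text
{'time_s': 0.0, 'joints': array([ 9.17594505e-01,  3.13432756e-01,  1.49841001e+00,  1.23155808e-06,
        1.33098139e+00, -2.23422202e-01]), 'dq': array([ 0.00012386,  0.00126109, -0.0007725 , -0.00171984, -0.00143381,
        0.0003765 ]), 'tau': array([ 4.46493232e-04, -4.12246513e+01, -2.59756690e+01, -8.01093421e-06,
        3.83306309e-03,  1.75899231e-05]), 'eef_pos': array([218.62222372, 477.04793632, 230.75408484]), 'ee_rot': array([-2.61874116e-04,  2.13239877e-01,  9.76999681e-01, -5.57291303e-04]), 'force': array([ 0.03965826,  0.05241635, -0.20114329]), 'wrist_torque': array([-0.0223509 , -0.05140258,  0.07355797]), 'grip_width': 0.9962051679218156}
side {'fx': 374.5024, 'fy': 374.5024, 'cx': 254.5855, 'cy': 184.0913, 'k1': -0.0516, 'R': [[0.8339, -0.5515, 0.0237], [-0.3033, -0.4936, -0.8151], [0.4612, 0.6725, -0.5788]], 't': [-440.9291, 208.7694, 762.0711]}
top {'fx': 365.8427, 'fy': 365.8427, 'cx': 261.4818, 'cy': 188.0416, 'k1': -0.0596, 'R': [[-0.0027, -0.9999, -0.0115], [-0.9908, 0.0042, -0.1351], [0.1352, 0.0111, -0.9908]], 't': [11.1489, 528.069, 936.671]}
wrist {'fx': 268.097, 'fy': 268.097, 'cx': 258.2545, 'cy': 188.3059, 'k1': -0.0116, 'T_tool_cam': [[0.0016, -0.9476, -0.3196, 83.9986], [1.0, 0.0016, 0.0004, 0.4234], [0.0001, -0.3196, 0.9476, -142.0028], [0.0, 0.0, 0.0, 1.0]]}
```

View pics/top0.png

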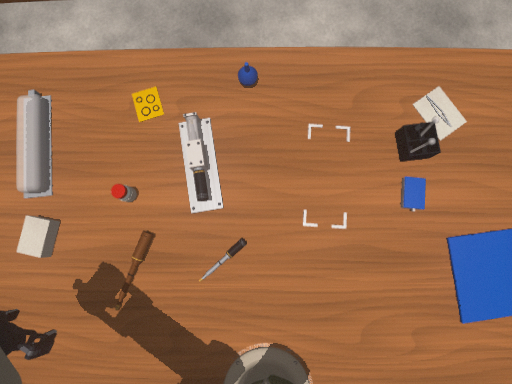

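View pics/side0.png

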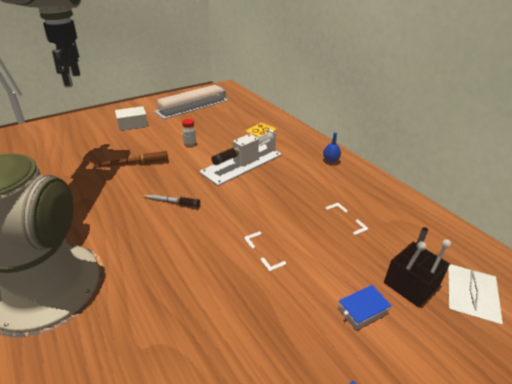

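View pics/wrist0.png

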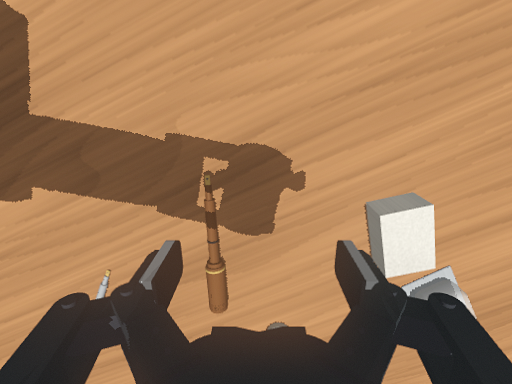

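The top view shows the stand near (200,165), with its black handle near (202,185). The four corner marks lie around (327,176), the vial at (122,192), the gridbox at (413,193) and the pencup at (418,142). Next I'll enlarge the stand and the marks.

Run:
```python
import cv2
im=cv2.imread("pics/top0.png")
cv2.imwrite("pics/c1.png",cv2.resize(im[100:225,160:260],None,fx=4.8,fy=4.8,interpolation=cv2.INTER_CUBIC)[:600])
cv2.imwrite("pics/c2.png",cv2.resize(im[115:240,290:365],None,fx=4.8,fy=4.8,interpolation=cv2.INTER_CUBIC))
```

```text
(no output)
```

View pics/c1.png

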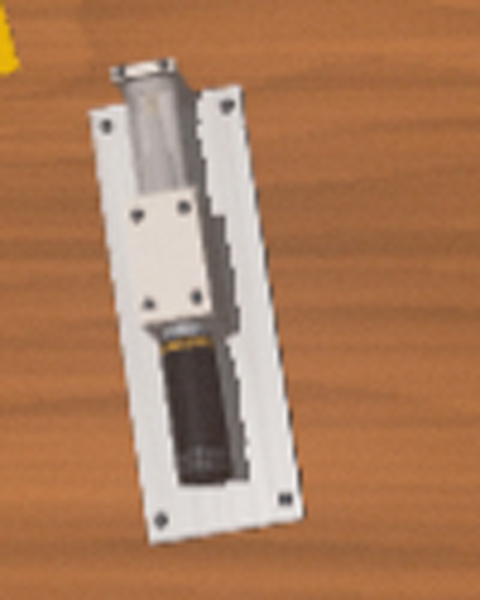

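View pics/c2.png

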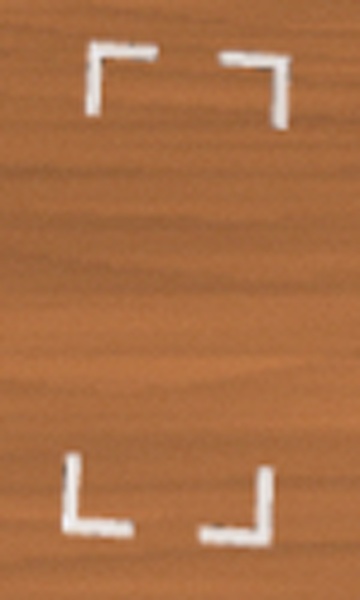

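```bash
cat > h.py <<'E'
import numpy as np,cv2
from rig import readout,cams
from scipy.optimize import least_squares
from scipy.spatial.transform import Rotation as Ro
def cal(n):
    c=cams.calibration(n)
    if n=="wrist":
        s=readout.sense();q=s["ee_rot"];M=np.eye(4);M[:3,:3]=Ro.from_quat([q[1],q[2],q[3],q[0]]).as_matrix();M[:3,3]=s["eef_pos"]
        W=np.linalg.inv(M@np.array(c["T_tool_cam"]));c["R"]=W[:3,:3];c["t"]=W[:3,3]
    return c
def proj(c,X):
    X=np.atleast_2d(X);p=X@np.array(c["R"]).T+np.array(c["t"]);s=p[:,:2]/p[:,2:]
    s=s*(1+c["k1"]*(s**2).sum(1,keepdims=True))
    return s*[c["fx"],c["fy"]]+[c["cx"],c["cy"]]
def body(p,P):
    c,s=np.cos(p[2]),np.sin(p[2]);P=np.atleast_2d(P).astype(float)
    return np.c_[p[0]+c*P[:,0]-s*P[:,1],p[1]+s*P[:,0]+c*P[:,1],P[:,2]]
def fit(obs,p0=(450,0,0)):
    # obs: list of (cal, P, uv)
    f=lambda p:np.concatenate([(proj(c,body(p[:3]*[100,100,1],P))-uv).ravel() for c,P,uv in obs])
    r=least_squares(f,np.array(p0)/[100,100,1],loss="soft_l1");return r.x*[100,100,1],r.fun
def crop(uv,ox,oy,k): return (np.array(uv,float)+.5)/k-.5+[ox,oy]
E
python3 - <<'E'
from h import *
c=cal("top")
# plate corners order TL,TR,BL,BR : TL=+x,+y
P=[[130,45,8],[130,-45,8],[-130,45,8],[-130,-45,8]]
uv=crop([(90,111),(241,86),(150,544),(302,518)],160,100,4.8)
p,r=fit([(c,P,uv)]);print("stand",p.round(3),r.round(2))
B=[[50,20,80],[50,-20,80],[-20,20,80],[-20,-20,80]]
print(proj(c,body(p,B)), crop([(126,198),(192,187),(143,327),(212,314)],160,100,4.8))
uv=crop([(89,42),(291,56),(62,532),(271,547)],290,115,4.8)
for L,W in((272,102),(284,114),(278,108)):
    P=[[L/2,W/2,0],[L/2,-W/2,0],[-L/2,W/2,0],[-L/2,-W/2,0]]
    p,r=fit([(c,P,uv)]);print("place",L,p.round(3),r.round(2))
E
```

```text
stand [5.99058e+02 1.79240e+02 1.59000e-01] [-0.04 -0.38 -0.11 -0.34 -0.37  0.27  0.56  0.39]
[[185.11030558 141.38002412]
 [200.28348223 138.88595942]
 [188.63630066 167.50010792]
 [203.97965994 164.98856365]] [[185.85416667 140.85416667]
 [199.60416667 138.5625    ]
 [189.39583333 167.72916667]
 [203.77083333 165.02083333]]
place 272 [ 5.66665e+02 -1.71315e+02 -5.50000e-02] [ 1.86  4.06 -4.18  2.97  4.13 -1.42 -2.01 -2.68]
place 284 [ 5.68816e+02 -1.71556e+02 -7.40000e-02] [ 0.85  0.86 -1.03  0.72  0.95 -0.57 -0.8  -0.81]
place 278 [ 5.68055e+02 -1.71434e+02 -6.60000e-02] [ 1.45  2.33 -2.52  1.77  2.44 -1.14 -1.51 -1.83]
```

Run:
```python
import cv2
im=cv2.imread("pics/side0.png")
cv2.imwrite("pics/s1.png",cv2.resize(im[110:190,190:290],None,fx=7,fy=7,interpolation=cv2.INTER_CUBIC))
cv2.imwrite("pics/s2.png",cv2.resize(im[190:280,235:380],None,fx=5,fy=5,interpolation=cv2.INTER_CUBIC))
```

```text
(no output)
```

View pics/s1.png

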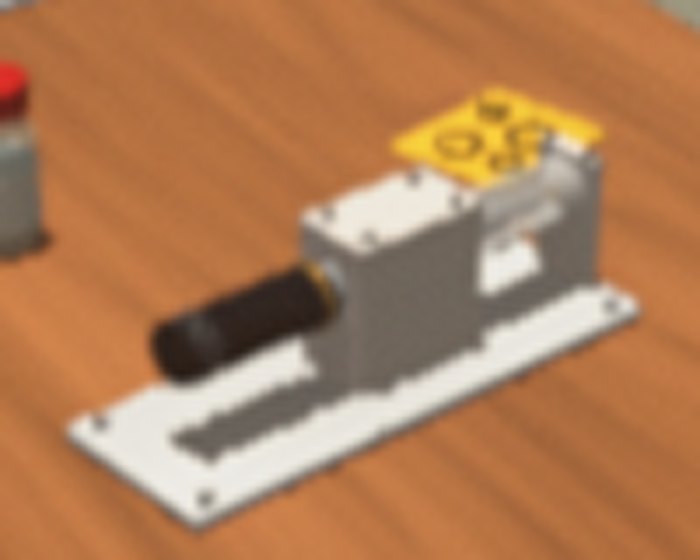

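View pics/s2.png

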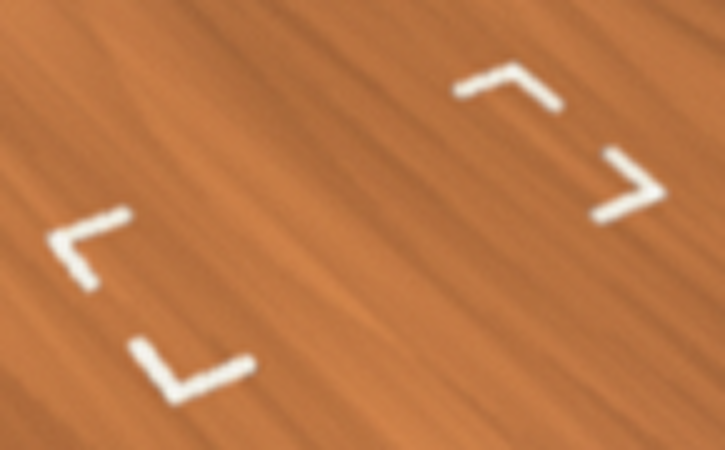

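Run:
```python
from h import *
c=cal("top");d=cal("side")
uvt=crop([(89,42),(291,56),(62,532),(271,547)],290,115,4.8)
uvs=crop([(513,62),(667,192),(47,238),(175,406)],235,190,5)
for L in (280,284,288,292):
    W=L-170
    P=[[L/2,W/2,0],[L/2,-W/2,0],[-L/2,W/2,0],[-L/2,-W/2,0]]
    for o in ([(c,P,uvt)],[(d,P,uvs)],[(c,P,uvt),(d,P,uvs)]):
        p,r=fit(o);print(L,p.round(3),np.abs(r).mean().round(2))
P=[[130,45,8],[130,-45,8],[-130,45,8],[-130,-45,8]]
uvt=crop([(90,111),(241,86),(150,544),(302,518)],160,100,4.8)
uvs=crop([(640,303),(68,432),(196,521)],190,110,7)
for o in ([(c,P,uvt)],[(d,P[1:],uvs)],[(c,P,uvt),(d,P[1:],uvs)]):
    p,r=fit(o);print("stand",p.round(3),r.round(2))
    print(proj(d,body(p,[[130,-45,8],[-20,20,80],[50,-20,80],[-20,-20,80]])))
print(crop([(302,216),(482,200),(355,255)],190,110,7))
```

```text
280 [ 5.68381e+02 -1.71476e+02 -7.00000e-02] 1.53
280 [ 5.70341e+02 -1.68949e+02 -7.10000e-02] 1.15
280 [ 5.69369e+02 -1.70063e+02 -7.00000e-02] 1.37
284 [ 5.68816e+02 -1.71556e+02 -7.40000e-02] 0.82
284 [ 5.70900e+02 -1.68871e+02 -6.80000e-02] 0.65
284 [ 5.69636e+02 -1.70390e+02 -7.00000e-02] 0.79
288 [ 5.69032e+02 -1.71606e+02 -7.50000e-02] 0.12
288 [ 5.71757e+02 -1.68471e+02 -6.50000e-02] 0.16
288 [ 5.69977e+02 -1.70428e+02 -7.00000e-02] 0.44
292 [ 5.69252e+02 -1.71621e+02 -7.50000e-02] 0.59
292 [ 5.72397e+02 -1.67797e+02 -6.30000e-02] 0.44
292 [ 5.70547e+02 -1.70017e+02 -6.90000e-02] 0.72
stand [5.99058e+02 1.79240e+02 1.59000e-01] [-0.04 -0.38 -0.11 -0.34 -0.37  0.27  0.56  0.39]
[[281.42625818 153.79514276]
 [232.20221192 141.12368494]
 [258.56376857 138.7848041 ]
 [241.00273267 146.21833834]]
stand [6.00518e+02 1.81482e+02 1.76000e-01] [ 0.04  0.16 -0.47 -0.32  0.41  0.12]
[[281.03605106 153.02012823]
 [232.22653019 140.76674938]
 [258.43703025 138.22194753]
 [241.18915144 145.76933428]]
stand [5.99474e+02 1.79420e+02 1.62000e-01] [-0.27 -0.44 -0.35 -0.51 -0.24  0.15  0.66  0.15  0.42  0.8  -0.66 -0.21
 -0.11  0.4 ]
[[281.42288376 153.65847663]
 [232.28865391 141.08095787]
 [258.62022845 138.69542286]
 [241.12857661 146.15691361]]
[[232.71428571 140.42857143]
 [258.42857143 138.14285714]
 [240.28571429 146.        ]]
```

```bash
cat >> h.py <<'E'
def pose():
    s=readout.sense();q=s["ee_rot"];return np.array(s["eef_pos"]),Ro.from_quat([q[1],q[2],q[3],q[0]])
def need(xyz,yaw):
    """tool-axis shift cm for target TCP, yaw of tool -x axis (down tool); turn in units"""
    p,R=pose();d=R.inv().apply(np.array(xyz)-p)/10
    T=Ro.from_matrix(np.c_[[-np.cos(yaw),-np.sin(yaw),0],[-np.sin(yaw),np.cos(yaw),0],[0,0,-1]])
    t=np.degrees((R.inv()*T).as_rotvec())/5
    d2=T.inv().apply(np.array(xyz)-p)/10
    print("at",p.round(1),"shift(now axes)",d.round(3),"shift(after turn)",d2.round(3),"turn",t.round(3))
E
python3 - <<'E'
from h import *
s=np.array([599.4,179.5,.161]);b=body(s,[15,0,0])[0];print(b)
need([b[0],b[1],150],s[2])
E
```

```text
[614.20601207 181.90458031   0.        ]
at [218.7 477.1 230.9] shift(now axes) [-48.258 -10.347   8.088] shift(after turn) [-34.309 -35.48    8.088] turn [-1.00e-02 -5.00e-03 -6.77e+00]
```

{"op": "carry_out", "data": {"steps": [-3.2,-0.69,0.3,0,0,0,1,-3.2,-0.69,0.3,0,0,0,1,-3.2,-0.69,0.3,0,0,0,1,-3.2,-0.69,0.3,0,0,0,1,-3.2,-0.69,0.3,0,0,0,1,-3.2,-0.69,0.3,0,0,0,1,-3.2,-0.69,0.3,0,0,0,1,-3.2,-0.69,0.3,0,0,0,1,-3.2,-0.69,0.3,0,0,0,1,-3.2,-0.69,0.3,0,0,0,1,-3.2,-0.69,0.3,0,0,0,1,-3.2,-0.69,0.3,0,0,0,1,-3.2,-0.69,0.3,0,0,0,1,-3.2,-0.69,0.3,0,0,0,1,-3.2,-0.69,0.3,0,0,0,1,0,0,0.7,0,0,-1.35,1,0,0,0.7,0,0,-1.35,1,0,0,0.7,0,0,-1.35,1,0,0,0.7,0,0,-1.35,1,0,0,0.7,0,0,-1.35,1], "grip_force": 40}}

```text
time_s: 1.82
eef_pos: [611.8, 183.1, 150.5]
ee_rot: [-0.0, -0.082, 0.997, -0.0]
force: [0.3, -0.0, -0.5]
grip_width: 1.0
```

Run:
```python
from h import *
need([614.2,181.9,150],.161)
c=cal("wrist");im=cams.capture("wrist")
cv2.imwrite("pics/w1.png",im[:,:,::-1]); 
s=[599.4,179.5,.161]
print(proj(c,body(s,[[50,20,80],[50,-20,80],[-20,20,80],[-20,-20,80],[130,45,8],[130,-45,8],[-130,45,8],[-130,-45,8]])).round(1))
```

```text
at [611.8 183.1 150.5] shift(now axes) [-0.213 -0.154  0.049] shift(after turn) [-0.213 -0.153  0.049] turn [ 0.001 -0.01   0.045]
[[277.  240.3]
 [232.3 240.1]
 [279.4 163.9]
 [230.2 163.7]
 [291.5 268.2]
 [219.2 267.9]
 [303.8  32. ]
 [208.   31.4]]
```

View pics/w1.png

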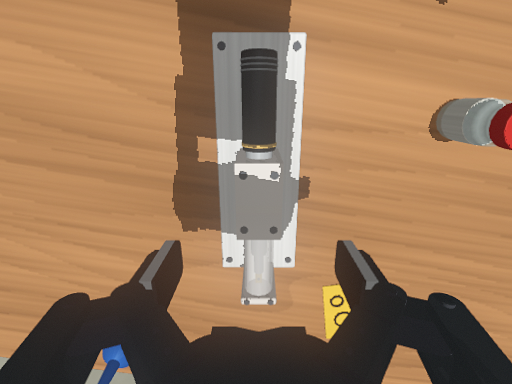

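The wrist view shows the stand straight below. The block's top spans columns 236–281 and rows 163–240, and the handle points toward the robot. The tool is already centred across the block, so I'll lower and close.

{"op": "carry_out", "data": {"steps": [-0.04,0,1.4,0,0,0,1,-0.04,0,1.4,0,0,0,1,-0.04,0,1.4,0,0,0,1,-0.04,0,1.4,0,0,0,1,-0.04,0,1.4,0,0,0,1,-0.04,0,1.4,0,0,0,1,0,0,1.4,0,0,0,1,0,0,1.1,0,0,0,1,0,0,0,0,0,0,1,0,0,0,0,0,0,1]}}

```text
time_s: 2.7
eef_pos: [614.3, 183.6, 42.2]
ee_rot: [-0.0, -0.079, 0.997, -0.0]
force: [0.1, 0.3, -0.1]
grip_width: 1.0
```

{"op": "carry_out", "data": {"steps": [0,0,0,0,0,0,0.4,0,0,0,0,0,0,0.2,0,0,0,0,0,0,0,0,0,0,0,0,0,-0.2,0,0,0,0,0,0,-0.2,0,0,0,0,0,0,-0.4,0,0,0,0,0,0,-0.4,0,0,0,0,0,0,-0.4]}}

```text
time_s: 3.37
eef_pos: [614.6, 183.6, 43.0]
ee_rot: [0.0, -0.08, 0.997, 0.0]
force: [-1.9, 1.1, 5.4]
grip_width: 0.465
```

Run:
```python
from h import *
print(readout.sense())
for n in("side","top"):
    im=cams.capture(n);cv2.imwrite(f"pics/{n}1.png",im[:,:,::-1])
im=cv2.imread("pics/side1.png");cv2.imwrite("pics/s3.png",cv2.resize(im[70:190,180:300],None,fx=5,fy=5,interpolation=cv2.INTER_CUBIC))
```

```text
{'time_s': 3.3667, 'joints': array([ 1.08002846e-01,  7.51577061e-01,  1.31577064e+00,  7.84431028e-05,
        1.07328571e+00, -1.62209945e+00]), 'dq': array([ 0.00050637,  0.00058885, -0.00159077, -0.00105613, -0.00054634,
       -0.00077705]), 'tau': array([-5.59416544e-01, -5.32081711e+01, -2.16010076e+01, -1.01501509e-01,
       -3.36028878e-01,  4.43345052e-02]), 'eef_pos': array([614.62309725, 183.63966871,  43.00865063]), 'ee_rot': array([ 4.78452855e-04, -7.95501340e-02,  9.96830750e-01,  4.80573919e-05]), 'force': array([-1.92684984,  1.08543816,  5.43745602]), 'wrist_torque': array([0.05440693, 0.2127593 , 0.04336035]), 'grip_width': 0.46533327356149484}
```

View pics/s3.png

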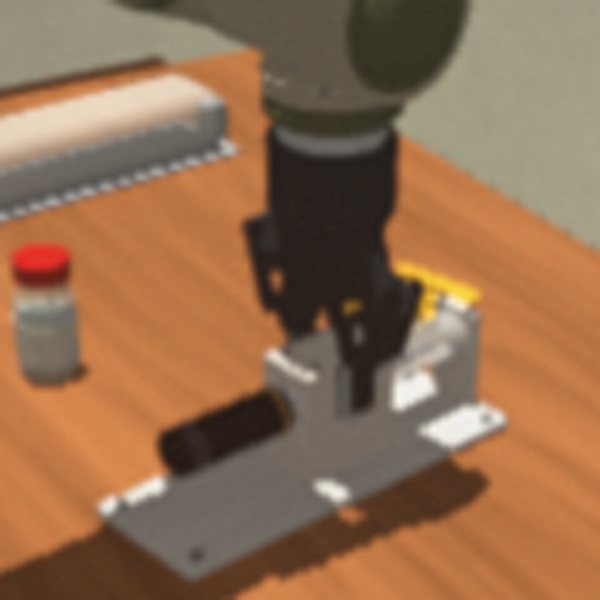

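The jaws closed on the block (opening 0.465, about 40 mm), and the stand is flat with the holder home. I'll slide toward the marks.

{"op": "carry_out", "data": {"steps": [0.06,-0.49,-0.02,0,0,0.037,-0.4,0.06,-0.49,-0.02,0,0,0.037,-0.4,0.06,-0.49,-0.01,0,0,0.037,-0.4,0.06,-0.49,0,0,0,0.037,-0.4,0.124,-0.98,0,0,0,0.0735,-0.4,0.124,-0.98,0,0,0,0.0735,-0.4,0.124,-0.98,0,0,0,0.0735,-0.4,0.124,-0.98,0,0,0,0.0735,-0.4]}}

```text
time_s: 4.13
eef_pos: [615.6, 125.1, 43.1]
ee_rot: [0.0, -0.06, 0.998, 0.001]
force: [0.5, 7.1, 3.2]
grip_width: 0.46
```

Run:
```python
from h import *
s=readout.sense();print(s["force"],s["wrist_torque"])
im=cams.capture("side")[:,:,::-1];cv2.imwrite("pics/s4.png",cv2.resize(im[70:220,180:330],None,fx=4,fy=4,interpolation=cv2.INTER_CUBIC))
```

```text
[0.47469692 7.07634085 3.21993249] [ 0.94992276 -0.00576696 -0.0277652 ]
```

View pics/s4.png

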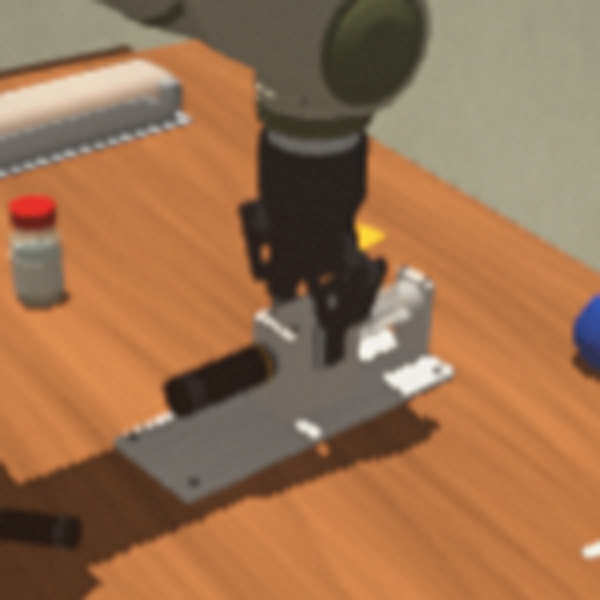

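{"op": "carry_out", "data": {"steps": [0.124,-0.98,0,0,0,0.0735,-0.4,0.124,-0.98,0,0,0,0.0735,-0.4,0.124,-0.98,0,0,0,0.0735,-0.4,0.124,-0.98,0,0,0,0.0735,-0.4,0.124,-0.98,0,0,0,0.0735,-0.4,0.124,-0.98,0,0,0,0.0735,-0.4,0.124,-0.98,0,0,0,0.0735,-0.4,0.124,-0.98,0,0,0,0.0735,-0.4,0.124,-0.98,0,0,0,0.0735,-0.4,0.124,-0.98,0,0,0,0.0735,-0.4,0.124,-0.98,0,0,0,0.0735,-0.4,0.124,-0.98,0,0,0,0.0735,-0.4,0.124,-0.98,0,0,0,0.0735,-0.4,0.124,-0.98,0,0,0,0.0735,-0.4,0.124,-0.98,0,0,0,0.0735,-0.4,0.124,-0.98,0,0,0,0.0735,-0.4,0.124,-0.98,0,0,0,0.0735,-0.4,0.124,-0.98,0,0,0,0.0735,-0.4,0.124,-0.98,0,0,0,0.0735,-0.4,0.124,-0.98,0,0,0,0.0735,-0.4]}}

```text
time_s: 5.85
eef_pos: [602.7, -71.8, 43.0]
ee_rot: [0.0, 0.004, 1.0, 0.001]
force: [1.3, 7.5, 3.1]
grip_width: 0.46
```

{"op": "carry_out", "data": {"steps": [0.124,-0.98,0,0,0,0.0735,-0.4,0.124,-0.98,0,0,0,0.0735,-0.4,0.124,-0.98,0,0,0,0.0735,-0.4,0.124,-0.98,0,0,0,0.0735,-0.4,0.124,-0.98,0,0,0,0.0735,-0.4,0.124,-0.98,0,0,0,0.0735,-0.4,0.124,-0.98,0,0,0,0.0735,-0.4,0.124,-0.98,0,0,0,0.0735,-0.4,0.06,-0.49,0,0,0,0.037,-0.4,0.06,-0.49,0,0,0,0.037,-0.4,0.06,-0.49,0,0,0,0.037,-0.4,0.06,-0.49,0,0,0,0.037,-0.4,0,0,0,0,0,0,-0.4,0,0,0,0,0,0,-0.4]}}

```text
time_s: 7.02
eef_pos: [586.7, -170.1, 43.0]
ee_rot: [0.0, 0.036, 0.999, -0.0]
force: [0.1, 2.0, 2.8]
grip_width: 0.468
```

Run:
```python
from h import *
s=readout.sense();print(s["force"],s["wrist_torque"],s["eef_pos"])
need([586,-169.5,43],-.07)
for n,(x,y,w,h) in {"side":(190,130,200,150),"top":(260,105,133,150),"wrist":(0,0,512,384)}.items():
    im=cams.capture(n)[:,:,::-1];cv2.imwrite(f"pics/{n}2.png",im)
    k=4 if n!="wrist" else 1
    cv2.imwrite(f"pics/{n}2c.png",cv2.resize(im[y:y+h,x:x+w],None,fx=k,fy=k,interpolation=cv2.INTER_CUBIC))
```

```text
[0.07695175 1.98785387 2.83011599] [ 0.27693371 -0.09040623 -0.09297863] [ 586.68647242 -170.07868845   43.02374796]
at [ 586.7 -170.1   43. ] shift(now axes) [0.073 0.053 0.002] shift(after turn) [0.073 0.053 0.002] turn [-0.002  0.005 -0.022]
```

View pics/side2c.png

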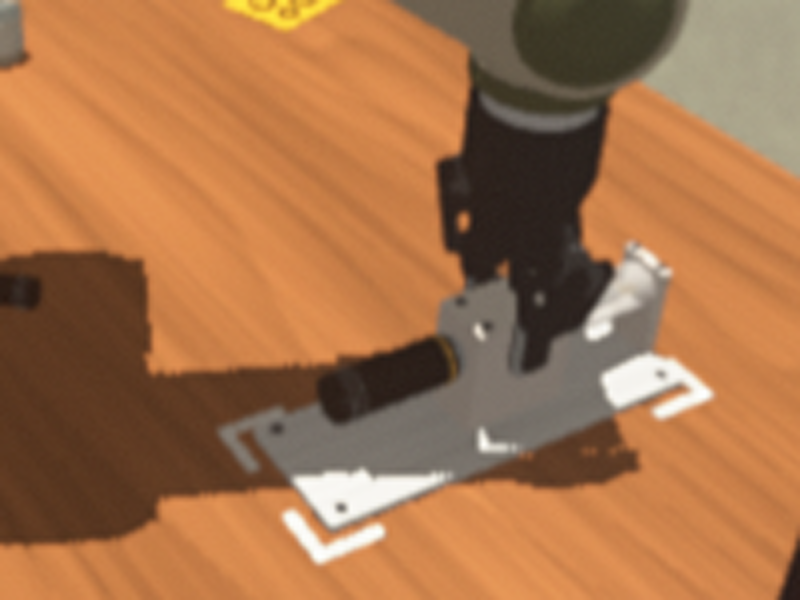

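View pics/top2c.png

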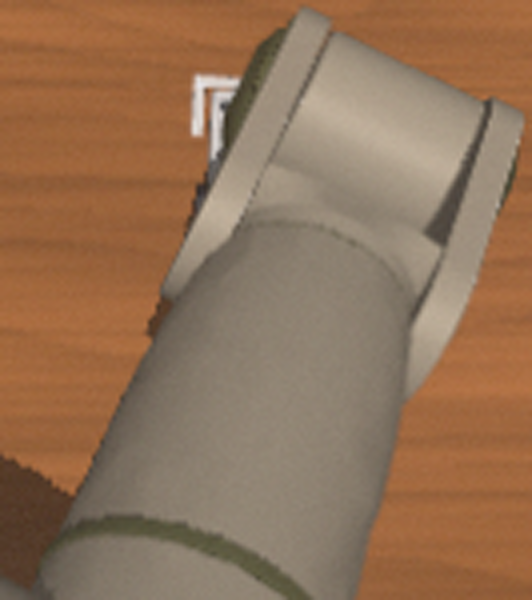

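View pics/wrist2c.png

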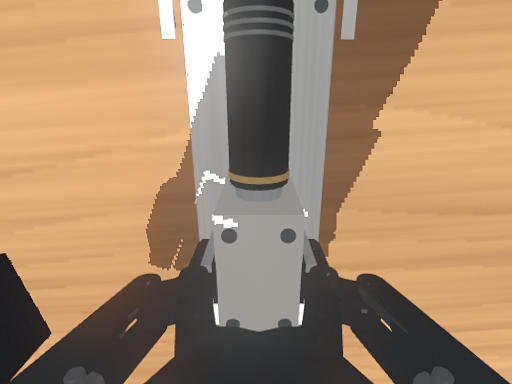

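The stand sits inside the marks. In the wrist view the plate edges at columns 181 and 337 lie between the tape's inner edges at 175 and 342. In the side view the plate corners are at (335,528), (687,378) and (255,430) in the crop. I'll quantify the fit relative to the marks.

Run:
```python
from h import *
d=cal("side");w=cal("wrist")
P=[[130,-45,8],[-130,45,8],[-130,-45,8]]
p,r=fit([(d,P,crop([(688,376),(255,431),(334,527)],190,130,4))]);print("stand side",p.round(3),r.round(2))
print("place side was 571.8 -168.5 -.065")
pl=[571,-168.5,-.07]
print(proj(w,body(pl,[[-100,51,0],[-100,-51,0],[-100,59,0],[-100,-59,0]])).round(1),proj(w,body(pl,[[-120,45,8],[-120,-45,8]])).round(1))
im=cv2.imread("pics/side2.png")
cv2.imwrite("pics/s5.png",cv2.resize(im[220:275,240:300],None,fx=10,fy=10,interpolation=cv2.INTER_CUBIC))
cv2.imwrite("pics/s6.png",cv2.resize(im[210:245,335:375],None,fx=14,fy=14,interpolation=cv2.INTER_CUBIC))
```

```text
stand side [ 5.74068e+02 -1.70005e+02 -6.00000e-02] [-0.26  0.31 -0.19 -0.6   0.43  0.26]
place side was 571.8 -168.5 -.065
[[339.6  43.6]
 [174.6  43.7]
 [352.5  43.7]
 [161.7  43.7]] [[336.3   1.7]
 [177.7   1.8]]
```

View pics/s5.png

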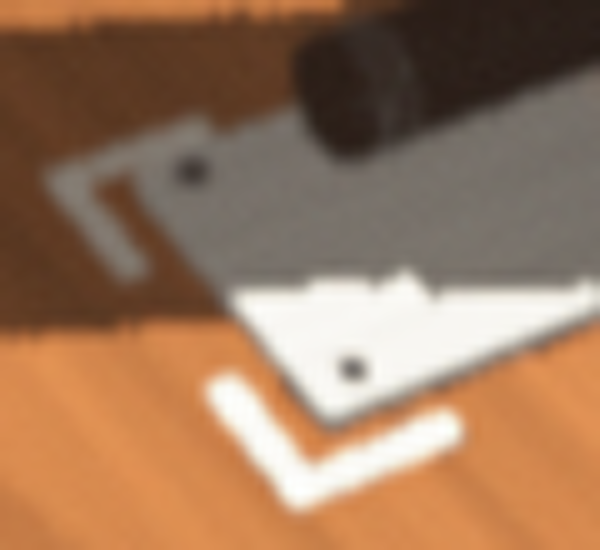

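View pics/s6.png

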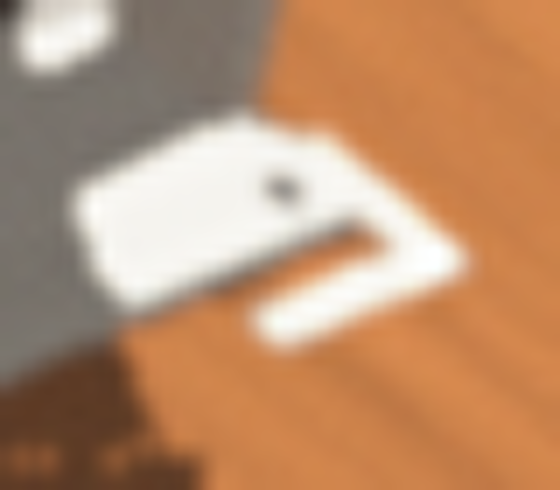

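{"op": "carry_out", "data": {"steps": [0.13,0.03,0,0,0,0,-0.4,0.12,0.03,0,0,0,0,-0.4,0,0,0,0,0,0,-0.4,0,0,0,0,0,0,-0.4,0,0,0,0,0,0,0.1,0,0,0,0,0,0,0.5,0,0,0,0,0,0,1,0,0,0,0,0,0,1,0,0,0,0,0,0,1,0,0,0,0,0,0,1,0,0,0,0,0,0,1,0,0,0,0,0,0,1]}}

```text
time_s: 8.17
eef_pos: [584.0, -169.4, 42.8]
ee_rot: [-0.0, 0.036, 0.999, 0.0]
force: [0.3, -0.9, -0.1]
grip_width: 1.002
```

{"op": "carry_out", "data": {"steps": [0,0,-0.7,0,0,0,1,0,0,-1.4,0,0,0,1,0,0,-1.4,0,0,0,1,0,0,-1.4,0,0,0,1,0,0,-1.4,0,0,0,1,0.5,0,-1.4,0,0,0,1,1.5,0,-1.4,0,0,0,1,2,0,-1,0,0,0,1,2,0,0,0,0,0,1,2,0,0,0,0,0,1,0,0,0,0,0,0,1,0,0,0,0,0,0,1]}}

```text
time_s: 9.17
eef_pos: [504.1, -163.8, 144.7]
ee_rot: [0.001, 0.036, 0.999, -0.0]
force: [0.8, 0.2, 0.1]
grip_width: 0.998
```

Run:
```python
from h import *
need([505,-163.5,36],-.07)
w=cal("wrist")
for n,(x,y,w_,h) in {"side":(230,190,150,90),"top":(260,105,133,150),"wrist":(0,0,512,384)}.items():
    im=cams.capture(n)[:,:,::-1];cv2.imwrite(f"pics/{n}3.png",im)
    k={"side":5,"top":4,"wrist":1}[n]
    cv2.imwrite(f"pics/{n}3c.png",cv2.resize(im[y:y+h,x:x+w_],None,fx=k,fy=k,interpolation=cv2.INTER_CUBIC))
s=[571.5,-169,-.07]
print(proj(w,body(s,[[-20,0,55],[-26,15,54],[-26,-15,54],[-106,15,54],[-106,-15,54],[-130,45,8],[-130,-45,8],[130,45,8],[130,-45,8]])).round(1))
```

```text
at [ 504.1 -163.8  144.7] shift(now axes) [-0.074  0.04  10.867] shift(after turn) [-0.086  0.035 10.867] turn [-0.006  0.012 -0.027]
[[256.7 239.9]
 [272.1 233.9]
 [241.3 233.9]
 [273.6 152.4]
 [239.3 152.4]
 [301.2 120.1]
 [212.2 120.1]
 [291.2 322.2]
 [223.3 322.2]]
```

View pics/side3c.png

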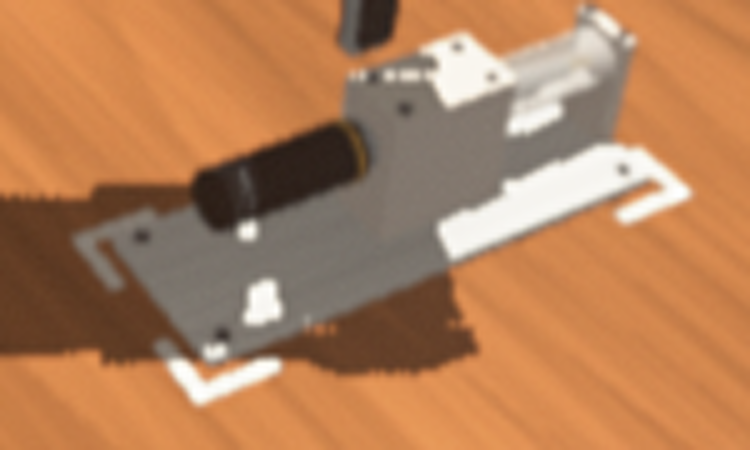

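View pics/wrist3c.png

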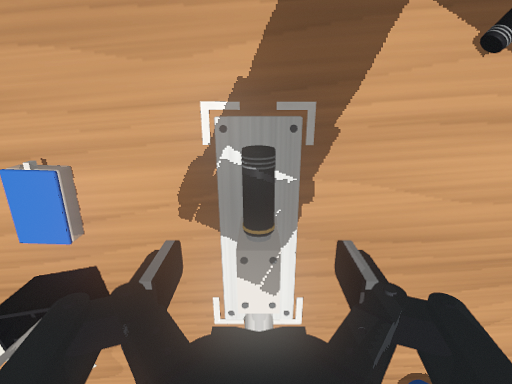

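View pics/top3c.png

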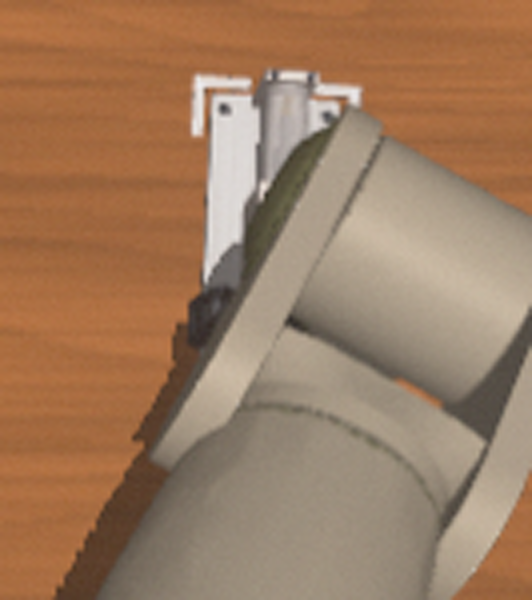

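Run:
```python
import cv2
im=cv2.imread("pics/wrist3.png")
cv2.imwrite("pics/w3a.png",cv2.resize(im[95:155,190:330],None,fx=5.5,fy=5.5,interpolation=cv2.INTER_CUBIC))
cv2.imwrite("pics/w3b.png",cv2.resize(im[240:335,190:330],None,fx=5.5,fy=5.5,interpolation=cv2.INTER_CUBIC))
```

```text
(no output)
```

View pics/w3a.png

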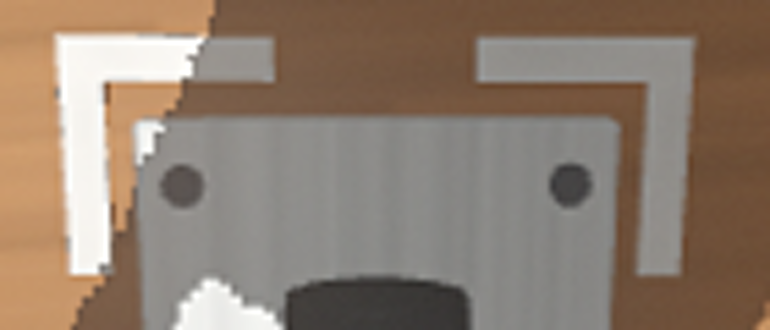

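View pics/w3b.png

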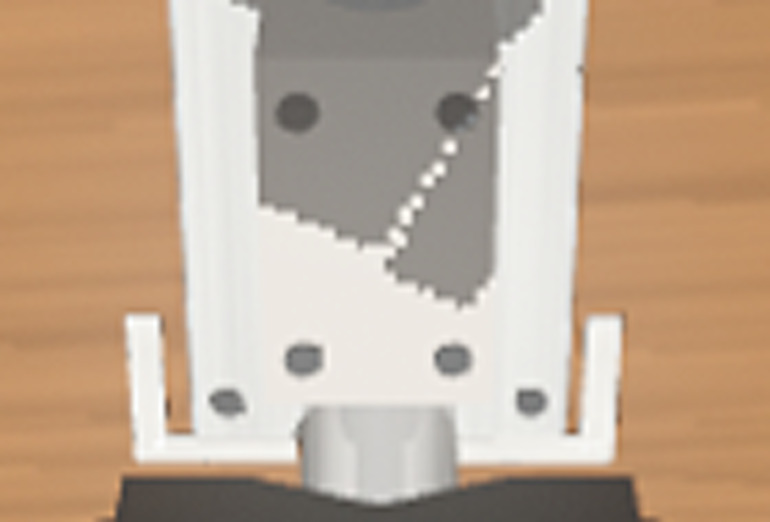

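Run:
```python
from h import *
w=cal("wrist")
M=[[-144,59,0],[-144,-59,0],[144,59,0],[144,-59,0]]
uv=np.r_[crop([(695,37),(55,35)],190,95,5.5),crop([(612,463),(137,463)],190,240,5.5)]
p,r=fit([(w,M,uv)]);print("place",p.round(3),r.round(2))
P=[[-130,45,8],[-130,-45,8],[130,45,8],[130,-45,8]]
uv=np.r_[crop([(620,117),(134,117)],190,95,5.5),crop([(566,436),(193,436)],190,240,5.5)]
q,r=fit([(w,P,uv)]);print("stand",q.round(3),r.round(2))
q2,r=fit([(w,P[:2],uv[:2])]);print("stand near",q2.round(3),r.round(2))
b=body(q,[[-66,0,54],[-71,0,54]]);print(b)
need([b[1][0],b[1][1],36],q[2])
```

```text
place [ 5.68145e+02 -1.67805e+02 -7.10000e-02] [-0.1  -0.03  0.13  0.2   0.1  -0.1  -0.14 -0.22]
stand [ 5.67740e+02 -1.66973e+02 -6.80000e-02] [ 0.69 -0.5  -0.64 -0.32  0.25  0.98 -0.29  1.06]
stand near [ 5.68148e+02 -1.67274e+02 -7.00000e-02] [ 0.64  0.03 -0.64  0.03]
[[ 501.89302262 -162.48557705   54.        ]
 [ 496.90459371 -162.14561086   54.        ]]
at [ 504.9 -163.8  144. ] shift(now axes) [ 0.815  0.11  10.799] shift(after turn) [ 0.808  0.11  10.799] turn [-0.003  0.007 -0.041]
```

By the wrist camera, the stand is about 1 mm and 0.003 rad from the place, the holder is home, and nothing is touching it. Next I'll lower over the handle and close most of the way.

{"op": "carry_out", "data": {"steps": [-0.05,0.01,1.4,0,0,0,1,-0.05,0.01,1.4,0,0,0,1,-0.05,0.01,1.4,0,0,0,0.8,-0.05,0.01,1.4,0,0,0,0.6,-0.05,0,1.4,0,0,0,0.4,-0.05,0,1.4,0,0,0,0.3,0,0,1.4,0,0,0,0.2,0,0,1.2,0,0,0,0.1,0,0,0,0,0,0,0,0,0,0,0,0,0,-0.05,0,0,0,0,0,0,-0.1,0,0,0,0,0,0,-0.1], "grip_force": 20}}

```text
time_s: 10.32
eef_pos: [507.8, -163.7, 34.6]
ee_rot: [0.001, 0.036, 0.999, -0.0]
force: [-0.1, 0.3, -0.0]
grip_width: 0.45
```

Run:
```python
from h import *
s=readout.sense();print(s["force"],s["wrist_torque"],s["eef_pos"],s["grip_width"])
for n,(x,y,w_,h) in {"side":(230,160,150,110),"wrist":(0,0,512,384)}.items():
    im=cams.capture(n)[:,:,::-1];cv2.imwrite(f"pics/{n}4.png",im)
    k={"side":5,"top":4,"wrist":1}[n]
    cv2.imwrite(f"pics/{n}4c.png",cv2.resize(im[y:y+h,x:x+w_],None,fx=k,fy=k,interpolation=cv2.INTER_CUBIC))
```

```text
[-0.14953066  0.32988665 -0.00827666] [ 0.00296074 -0.06344075  0.00577637] [ 507.84181869 -163.72370369   34.62382623] 0.45020652868577304
```

View pics/side4c.png

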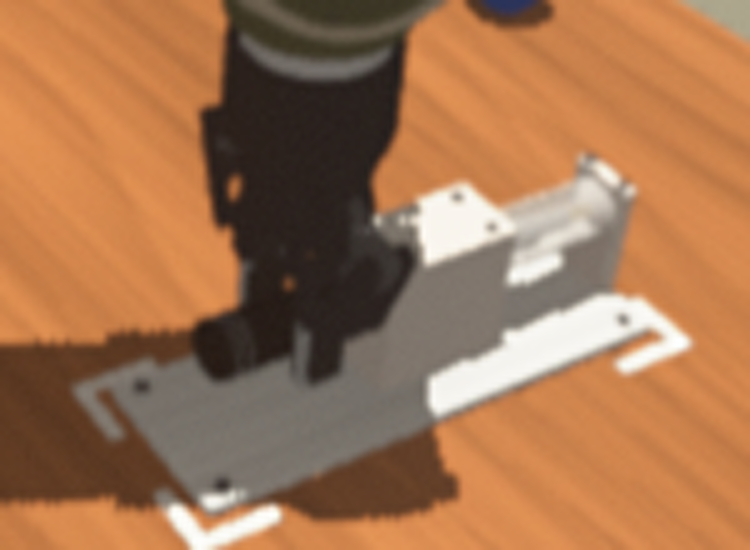

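View pics/wrist4c.png

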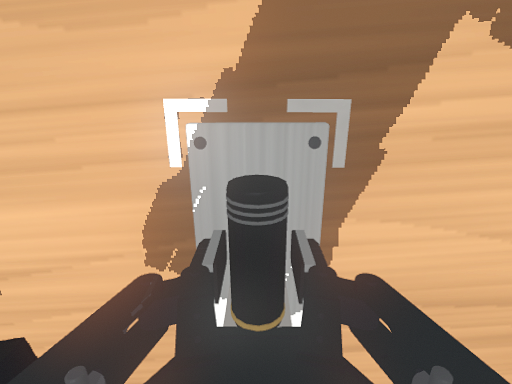

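The fingers straddle the handle symmetrically, with about 4 px clear on each side, and the stand is still on the marks. I'll close gently.

{"op": "carry_out", "data": {"steps": [0,0,0,0,0,0,-0.15,0,0,0,0,0,0,-0.2,0,0,0,0,0,0,-0.23,0,0,0,0,0,0,-0.26]}}

```text
time_s: 10.75
eef_pos: [507.3, -163.5, 33.9]
ee_rot: [0.0, 0.036, 0.999, -0.0]
force: [-0.3, 0.3, -0.7]
grip_width: 0.372
```

{"op": "carry_out", "data": {"steps": [0,0,0,0,0,0,-0.28,0,0,0,0,0,0,-0.3]}}

```text
time_s: 10.92
eef_pos: [507.2, -163.6, 33.8]
ee_rot: [-0.0, 0.036, 0.999, -0.0]
force: [-1.3, -1.3, 0.2]
grip_width: 0.352
```

{"op": "carry_out", "data": {"steps": [0,0,0,0,0,0,-0.31,0,0,0,0,0,0,-0.32]}}

```text
time_s: 11.08
eef_pos: [507.2, -163.6, 33.9]
ee_rot: [-0.0, 0.036, 0.999, -0.0]
force: [-1.1, -1.0, 0.8]
grip_width: 0.347
```

{"op": "carry_out", "data": {"steps": [0,0,0,0,0,0,-0.33,0,0,-0.01,0,0,0,-0.35,0,0,-0.01,0,0,0,-0.4]}}

```text
time_s: 11.33
eef_pos: [507.2, -163.6, 34.0]
ee_rot: [0.0, 0.036, 0.999, -0.0]
force: [-0.7, -1.2, -0.0]
grip_width: 0.342
```

{"op": "carry_out", "data": {"steps": [0,0,0,0,0,0,-0.5,0,0,0,0,0,0,-0.6,0,0,0,0,0,0,-0.6]}}

```text
time_s: 11.58
eef_pos: [507.3, -163.5, 34.0]
ee_rot: [0.0, 0.036, 0.999, -0.0]
force: [0.1, -2.6, 0.3]
grip_width: 0.343
```

{"op": "carry_out", "data": {"steps": [0.1,-0.02,0,0,0,0,-0.6,0.2,-0.01,0,0,0,0,-0.6,0.2,0,0,0,0,0,-0.6,0.2,0,0,0,0,0,-0.6]}}

```text
time_s: 11.92
eef_pos: [500.1, -163.1, 34.0]
ee_rot: [0.0, 0.036, 0.999, 0.0]
force: [1.7, -0.3, -0.2]
grip_width: 0.345
```

{"op": "carry_out", "data": {"steps": [0.2,0,0,0,0,0,-0.6,0.2,0,0,0,0,0,-0.6,0.2,0,0,0,0,0,-0.6,0.2,0,0,0,0,0,-0.6]}}

```text
time_s: 12.25
eef_pos: [492.0, -162.6, 34.0]
ee_rot: [-0.0, 0.036, 0.999, 0.0]
force: [0.8, -0.6, -0.4]
grip_width: 0.345
```

Run:
```python
from h import *
s=readout.sense();print(s["force"],s["wrist_torque"],s["eef_pos"],s["grip_width"])
n="side";x,y,w_,h=(230,160,150,110)
im=cams.capture(n)[:,:,::-1];cv2.imwrite(f"pics/{n}5.png",im)
cv2.imwrite(f"pics/{n}5c.png",cv2.resize(im[y:y+h,x:x+w_],None,fx=5,fy=5,interpolation=cv2.INTER_CUBIC))
```

```text
[ 0.79165355 -0.55091653 -0.40311232] [-0.03142119 -0.11296842 -0.00849067] [ 492.0071453  -162.60581757   33.98128187] 0.34509185671015413
```

View pics/side5c.png

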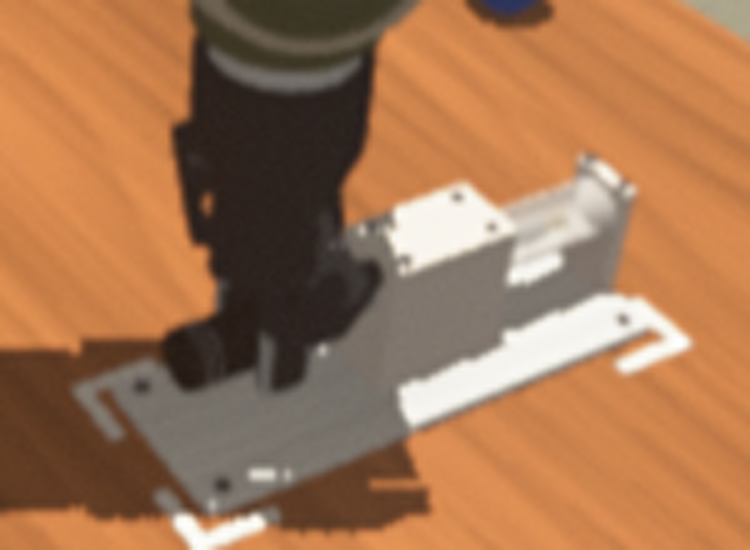

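The draw force is under 2 N and the stand hasn't moved. I'll continue to about 60 mm.

{"op": "carry_out", "data": {"steps": [0.25,0,0,0,0,0,-0.6,0.25,0,0,0,0,0,-0.6,0.25,0,0,0,0,0,-0.6,0.25,0,0,0,0,0,-0.6,0.25,0,0,0,0,0,-0.6,0.25,0,0,0,0,0,-0.6,0.25,0,0,0,0,0,-0.6,0.25,0,0,0,0,0,-0.6]}}

```text
time_s: 12.97
eef_pos: [472.0, -161.2, 34.0]
ee_rot: [-0.0, 0.036, 0.999, 0.0]
force: [0.7, 0.8, -1.0]
grip_width: 0.34
```

{"op": "carry_out", "data": {"steps": [0.25,0,0,0,0,0,-0.6,0.25,0,0,0,0,0,-0.6,0.25,0,0,0,0,0,-0.6,0.25,0,0,0,0,0,-0.6,0.25,0,0,0,0,0,-0.6,0.25,0,0,0,0,0,-0.6,0.25,0,0,0,0,0,-0.6,0.25,0,0,0,0,0,-0.6,0.2,0,0,0,0,0,-0.6,0.1,0,0,0,0,0,-0.6,0.1,0,0,0,0,0,-0.6,0,0,0,0,0,0,-0.6,0,0,0,0,0,0,-0.6,0,0,0,0,0,0,-0.6]}}

```text
time_s: 14.13
eef_pos: [448.3, -159.5, 34.0]
ee_rot: [-0.0, 0.036, 0.999, 0.0]
force: [-1.1, 0.9, -1.4]
grip_width: 0.342
```

Run:
```python
from h import *
s=readout.sense();print(s["force"],s["wrist_torque"],s["eef_pos"],s["grip_width"])
for n,(x,y,w_,h) in {"side":(220,160,160,110),"top":(260,105,133,150),"wrist":(0,0,512,384)}.items():
    im=cams.capture(n)[:,:,::-1];cv2.imwrite(f"pics/{n}6.png",im)
    k={"side":5,"top":4,"wrist":1}[n]
    cv2.imwrite(f"pics/{n}6c.png",cv2.resize(im[y:y+h,x:x+w_],None,fx=k,fy=k,interpolation=cv2.INTER_CUBIC))
d=cal("side")
for q in ([568.1,-167.8,-.071],[571,-169,-.07]):
    print((proj(d,body(q,[[-20,0,55],[-70,0,55],[-80,0,55],[-90,0,55]]))-[220,160])*5)
```

```text
[-1.1287717   0.92393177 -1.37239435] [0.06526436 0.02612955 0.07149766] [ 448.32653601 -159.5004762    33.96224455] 0.34235405205240466
[[407.38551096 291.83380503]
 [317.36612199 325.46115567]
 [298.82466116 332.37866565]
 [280.0992299  339.3617734 ]]
[[413.86578958 291.1310403 ]
 [324.12693521 324.78782817]
 [305.64206383 331.71182213]
 [286.97336279 338.70162662]]
```

View pics/side6c.png

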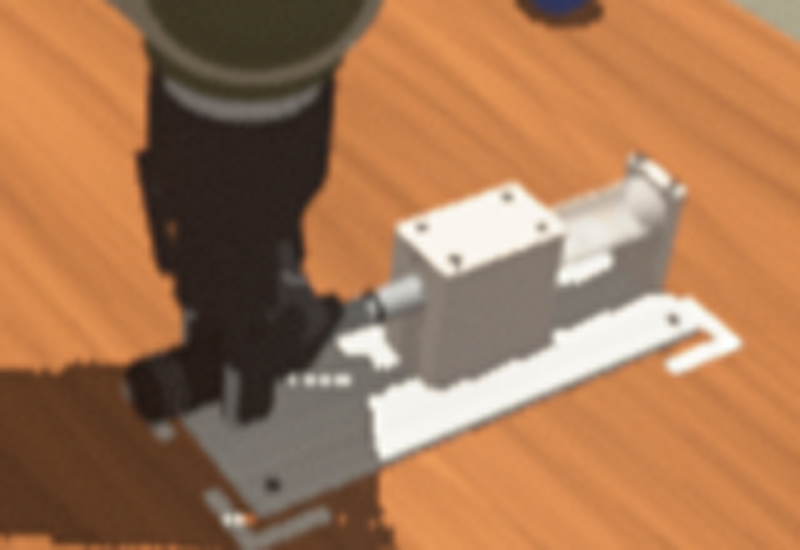

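View pics/wrist6c.png

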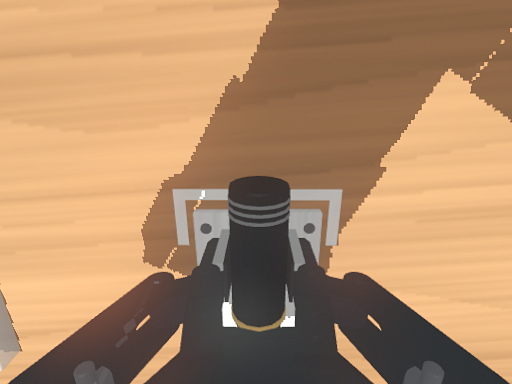

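View pics/top6c.png

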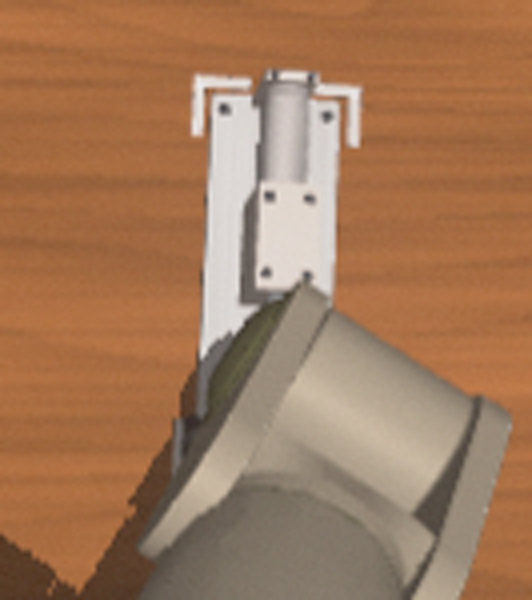

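The holder is about 59 mm out, with the O-ring visible at (372,305) in the side crop. In the wrist view the handle sits where it did before the draw, so it hasn't slipped. In the top view the plate corner is unchanged at (213,97) in the crop. Wrist forces are under 2 N, so I'm handing in.

```bash
python3 -c "
from rig import finish_job,readout
print(finish_job());s=readout.sense();print(s['force'],s['eef_pos'],s['grip_width'])"
```

```text
the job is handed in; nothing more can be done
None
the job is handed in; nothing more can be done
```

The job is handed in, at about 14 s of the 51 s allowed. The stand is on the marks, and the gripper holds the holder still by its black handle, drawn out about 59 mm. `finish_job` gave no verdict, so I have only my own checks.

- **Stand placed:** I gripped the bore block, slid it about 350 mm, trimmed it 2.5 mm, then let go. With the gripper clear, the wrist camera put it about 1 mm and 0.003 rad from the place.
- **Holder drawn:** I closed on the handle at 20 N and drew it straight out. The wrist sensor read under 2 N at each check during the draw, and 2.6 N at most while gripping. The 59 mm comes from the tool's travel; the handle had not moved between the fingers in the wrist view.
- **Last pictures:** The O-ring is in plain view and the plate had not shifted in the top view. The arm and fingers touched only the holder, and I never moved near the vial, gridbox or pencup.

**Disagreements:** The cameras differed by 2–4 mm on absolute positions, so I judged the placement by comparing stand and marks within the same picture. Before the trim, the side camera put the stand 2.3 mm too far from the robot, which is why I trimmed it. I did not re-measure the stand against the marks after the draw, only compared the pictures by eye.

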